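Restock a jar in the pusher tray, past its one-way stop

TASK

Restock the small jar that stands on the counter: stand it upright on the loading lip of the tray, in front of the lane that holds the same kind of jar, and let go of it. Then push it along the lane, past the sprung stop, until the stop springs up behind it, and draw back so that the paddle presses both jars up against the stop. Leave the bottle in the other lane and the other things on the counter where they are, and do not knock any jar over.

Things in the scene. Friction and masses are not known exactly. Their poses are not given: they have to be found in the camera images.
- jar: the jar to restock: round screw-top jar of bath salt, straight clear wall with paper label and white lid, 56 mm in diameter from foot to lid and 80 mm tall, 0.13 to 0.25 kg. It stands by itself on the counter. Origin at the centre of its foot, z up.
- shelf_jar: an identical jar (56 mm diameter, 80 mm tall), the last one left in its lane of the tray: it stands behind that lane's stop, pushed forward against it. Origin at the centre of its foot. It is in the left or in the right lane.
- shelf_bottle: a round lotion bottle of another product, 56 mm in diameter, with sloping shoulders and a narrow neck with a 27 mm wide cap, 100 mm tall, standing behind the stop in the other lane. Origin at the centre of its foot.
- rack: two-lane front-loading pusher tray fixed to the counter, x from -145 (loading end) to +150 mm, 142 mm wide, deck 24 mm above the counter. Origin at the centre of its underside, x along the lanes away from the loading end, y left, z up. Lane centres at y = +35 (left), -35 mm (right). In each lane a sprung paddle, 60 mm tall, presses goods towards the loading end with about 3 N and can yield 95 mm.
- stop_left (a joint): sprung one-way stop of the left lane, rad: 0 = raised, about 0.28 = pressed flush. Two steel prongs, 24 mm either side of the lane centre, slope up out of the deck to upright teeth 9 mm high. A jar pushed in rides them down with a few N; once its centre is 25 mm or more behind the teeth they spring up and block its return. A jar held there rests with its centre 20 mm behind the teeth.
- stop_right (a joint): the same sprung stop in the right lane: 0 rad = raised, about 0.28 = pressed flush with the deck
- lip_left (a point): point on the deck on the left lane's centre line, 66 mm before the teeth (towards the loading end): a jar standing centred here is clear of the stop. The lip reaches 34 mm nearer and has no walls there.
- lip_right (a point): the same point on the right lane's centre line
- tooth_left (a point): point on the deck, on the left lane's centre line, level with the upright teeth of its stop; the prongs slope up from 16 mm before it. The lane is 60 mm wide between guides that stand 28 mm above the deck, from 30 mm before this point to the rear; from 30 to 58 mm before it they flare out to about 70 mm. The deck is slick plastic.
- tooth_right (a point): the same point in the right lane, which is built alike
- big_jar: bystander: large jar, 104 mm diameter, 145 mm tall; origin at the centre of its foot
- pump_bottle: bystander: pump bottle, 72 mm diameter, 217 mm tall; origin at the centre of its foot
- basket: bystander: blue plastic basket of vials, 150 x 110 x 73 mm; origin at the centre of its underside
Mind the look-alikes: they are no part of the job. What is shaped like the jar but pink or yellow is not meant.

How it is judged (in metres and radians):
On the way, in this order (a step that is already met when the one before it is completed fails the run):
1. the jar stands upright on the loading lip in front of the lane of its kind, let go (((y of shelf_jar in the frame of rack above 0 m and y of jar in the frame of rack between 0.02 and 0.05 m) or (y of shelf_jar in the frame of rack below 0 m and y of jar in the frame of rack between -0.05 and -0.02 m)) and x of jar in the frame of rack between -0.145 and -0.081 m and z of jar in the frame of rack between 0.02 and 0.028 m and angle between jar's own z axis and vertical below 0.1 rad and contact force between jar and the fingers below 0.05 N and linear speed of jar below 0.02 m/s), for 0.2 s.
2. the jar, pushed along that lane, presses the stop down (((y of jar in the frame of rack above 0 m and value of joint stop_left above 0.2 rad) or (y of jar in the frame of rack below 0 m and value of joint stop_right above 0.2 rad)) and ((y of shelf_jar in the frame of rack above 0 m and y of jar in the frame of rack between 0.02 and 0.05 m) or (y of shelf_jar in the frame of rack below 0 m and y of jar in the frame of rack between -0.05 and -0.02 m)) and x of jar in the frame of rack between -0.085 and -0.015 m and angle between jar's own z axis and vertical below 0.3 rad), for 0.05 s.
At the end, for the whole second after the job is handed in: The jar stands upright (within 0.06 rad) on the deck in the lane that holds the other jar, behind the raised stop (both stops below 0.06 rad) and resting against it (centre 14 to 25 mm behind the teeth), with the other jar upright directly behind it (centres under 60 mm apart); both jars at rest (((y of shelf_jar in the frame of rack above 0 m and y of jar in the frame of rack between 0.02 and 0.05 m) or (y of shelf_jar in the frame of rack below 0 m and y of jar in the frame of rack between -0.05 and -0.02 m)) and x of jar in the frame of rack between -0.031 and -0.02 m and z of jar in the frame of rack between 0.021 and 0.027 m and angle between each of jar, shelf_jar's own z axis and vertical below 0.06 rad and horizontal distance between jar and shelf_jar below 0.06 m and value of joint each of stop_left, stop_right below 0.06 rad and linear speed of each of jar, shelf_jar below 0.01 m/s); the robot touches nothing.
It fails at once if the jar is knocked over (angle between jar's own z axis and vertical above 0.6 rad).
It fails at once if the other jar is tipped or pulled out of its lane (angle between shelf_jar's own z axis and vertical above 0.4 rad or x of shelf_jar in the frame of rack below -0.04 m).
It fails at once if the bottle in the other lane is moved (distance of shelf_bottle from where it was at the start of the episode above 0.02 m or angle between shelf_bottle's own z axis and vertical above 0.3 rad).
It fails at once if the big jar, the pump bottle or the basket is moved or tipped ((distance of big_jar from where it was at the start of the episode above 0.02 m or angle between big_jar's own z axis and vertical above 0.3 rad) or (distance of pump_bottle from where it was at the start of the episode above 0.02 m or angle between pump_bottle's own z axis and vertical above 0.3 rad) or (distance of basket from where it was at the start of the episode above 0.02 m or angle between basket's own z axis and vertical above 0.3 rad)).
It also fails if it takes over 48 s, if anything falls off the work surface, if the arm or the gripper's body presses on something with over 40 N, if the wrist force passes 120 N, or if a joint passes its speed limit or range.

ROBOT

A 6-joint arm with a two-finger parallel gripper is mounted at the origin on the work surface. World frame = base frame: x ahead of the robot, y to its left, z up, the work surface at z = 0. Lengths are in mm, angles in rad, forces in N, time in s.
With the tool pointing down it reaches from about 300 to 750 mm from the base axis. Payload 8.5 kg.
Tool frame: the origin (TCP) lies between the finger pads; the fingertips stand 25 mm ahead of it and the grasp point (between the pads) lies 6 mm ahead of it; z points along the fingers, y is the line along which they close (so a half turn about z gives the same grasp; the last joint's range is limited). The gripper opens to 88 mm and grips with 3 to 60 N. Pads are 18 mm wide; open, the fingers measure 123 mm over their backs; the gripper's body (75 mm by 187 mm) begins 45 mm behind the grasp point.
Start: joints at [-1.517, 0.381, 1.297, -0, 1.464, -0.215], TCP at [146.061, -530.233, 263.748] pointing down, gripper open.
Joint ranges: [-3.11, 3.11], [-0.89, 2.33], [0.22, 2.48], [-1.42, 4.56], [0.17, 2.85], [-2.88, 2.88]. Speed limits (rad/s): [2.39, 2.39, 3.14, 3.14, 3.14, 3.14].

INTERFACE

Orientations are given as a rotation vector (axis times angle).
In Python, from plant import ctrl gives the robot as it stands.
- The arm moves only by the tool play_rows, never from a script. Its arguments are lists of equal length, an entry for each row: "linear": the shift along the tool's x, y, z in mm, a list of three; "twist": the turn about the tool's z in degrees. In form: {"linear": [[x, y, z], ...], "twist": [twist, ...]}. A call has exactly 5 rows; each row shifts and turns the commanded pose from where the row before left it, along the tool's axes as they then stand; what a row does not reach is not made up. A row lasts 1/10 s, in which the tool goes at most 50 mm and 8.59 degrees, less where a joint would pass 70% of its speed; a pose out of reach is approached as far as the arm can. A call is refused whole if a number of a shift passes 50 or a number of a turn 8.59, either way. A call with a gripper value outside its range is refused whole. "grip" is the closure, from -1 (fully open) to 1 (shut), set as the call begins (left out, the last holds). The fingers move at their own pace and stop on an object; "force" is the grip in N (left out, the last holds). Time passes only in rows, so rows that do not move let the fingers close, or fill a call up. It gives the time, the measured TCP pose, the force, the opening and the grip force at its end, in the units of the state.
- ctrl.observe(): the state, without advancing time (a new reading comes with each control period).
- ctrl.camera(name): name is "side" or "top" or "wrist"; returns a dict with "image" (384x512x3 uint8, red, green, blue), "camera_matrix" (3x3 intrinsics, pixels), "T" (4x4, takes a point from camera to world coordinates). Camera axes: x right, y up, looking along -z (the intrinsics and any distortion apply to the point x, -y, -z); pixel columns grow to the right and rows downward; lengths in mm; the calibration is good to about 2 mm. The wrist camera is an equidistant fisheye: a pixel r from the principal point sees the ray r / f radians off the axis. A picture is of the moment at which its call begins. There is no depth.
- ctrl.sign_off(): hands the job in; it is judged then, once.
The state is a dict: "t": time; "qpos": joint angles; "joint_velocities": joint speeds; "tau": joint torques, N m; "tcp_pos": TCP position; "orientation": TCP orientation; "force": force on the tool from outside, world axes, zero at the start; "wrist_torque": the same for the moment, N m; "gripper_width": finger opening in mm; "grasp_force": force on a finger pad.
Only numpy, scipy, OpenCV 4.12 (cv2) and the standard library are available. Lean on these libraries where they do the work, as an engineer would, in place of code of your own. Each camera call takes 0.05 s, during which the arm holds its last target. There are 200 camera calls.

## Working session

There is one attempt and no reset: what is moved stays moved. The work goes in short steps, Python scripts to look and compute and a tool call to move; the robot and the scene stay as the last step left them, time stands still between calls to the robot, and variables do not carry over. Pictures are saved under pics/ and viewed, at most 10 in all, crops included, and the job is handed in when it is done.

Besides the shell and the picture viewer there is one more tool, called after "Emit:" as name(argument=value, ...) on one line, values as JSON. play_rows: Moves the arm, as the interface text tells. Its arguments: {"type":"object","properties":{"linear":{"type":"array","items":{"type":"array","items":{"type":"number"}}},"twist":{"type":"array","items":{"type":"number"}},"grip":{"type":"number"},"force":{"type":"number"}},"required":["linear","twist"]}

```bash
mkdir -p pics; ls
cat > h.py <<'E'
import numpy as np, cv2, pickle
from plant import ctrl
def snap(n,f):
    c=ctrl.camera(n); pickle.dump(c,open(f'pics/{f}.pkl','wb')); cv2.imwrite(f'pics/{f}.png',c['image'][:,:,::-1]); return c
def load(f): return pickle.load(open(f'pics/{f}.pkl','rb'))
def ray(c,u,v,fish=False):
    K=c['camera_matrix'];x=(u-K[0,2])/K[0,0];y=(v-K[1,2])/K[1,1]
    if fish:
        t=np.hypot(x,y); s=np.sin(t)/t if t>1e-9 else 1; d=np.array([x*s,-y*s,-np.cos(t)])
    else: d=np.array([x,-y,-1.])
    d=c['T'][:3,:3]@d; return c['T'][:3,3],d/np.linalg.norm(d)
def atz(c,u,v,z,fish=False):
    o,d=ray(c,u,v,fish); return o+d*(z-o[2])/d[2]
def tri(*rays):
    A=np.zeros((3,3));b=np.zeros(3)
    for o,d in rays:
        P=np.eye(3)-np.outer(d,d);A+=P;b+=P@o
    p=np.linalg.solve(A,b); return p,[np.linalg.norm((np.eye(3)-np.outer(d,d))@(p-o)) for o,d in rays]
def proj(c,p,fish=False):
    q=np.linalg.inv(c['T'])@np.append(p,1);x,y,z=q[0],-q[1],-q[2];K=c['camera_matrix']
    if fish:
        r=np.hypot(x,y);t=np.arctan2(r,z);x,y=x/r*t,y/r*t
    else:x,y=x/z,y/z
    return np.array([K[0,0]*x+K[0,2],K[1,1]*y+K[1,2]])
E
python3 - <<'E'
from h import *
for n in('side','top','wrist'):
    c=snap(n,n+'0'); print(n,c['camera_matrix'].round(1).tolist(),c['T'].round(3).tolist())
a=np.vstack([load('top0')['image'],]); cv2.imwrite('pics/a.png',cv2.resize(a[:,:,::-1],(800,600),interpolation=3))
a=load('side0')['image']; cv2.imwrite('pics/b.png',cv2.resize(a[:,:,::-1],(800,600),interpolation=3))
print(ctrl.observe())
E
```

```text
pics
side [[359.0, 0.0, 252.8], [0.0, 359.0, 191.0], [0.0, 0.0, 1.0]] [[-0.738, 0.352, -0.576, -72.137], [-0.675, -0.357, 0.646, 750.34], [0.022, 0.866, 0.5, 633.251], [0.0, 0.0, 0.0, 1.0]]
top [[383.4, 0.0, 257.5], [0.0, 383.4, 192.8], [0.0, 0.0, 1.0]] [[-0.02, 0.985, -0.17, 406.715], [-1.0, -0.019, 0.004, 15.403], [0.001, 0.17, 0.986, 1204.702], [0.0, 0.0, 0.0, 1.0]]
wrist [[297.3, 0.0, 266.0], [0.0, 297.3, 188.7], [0.0, 0.0, 1.0]] [[0.265, 0.918, 0.296, 223.476], [-0.964, 0.252, 0.08, -508.45], [-0.001, -0.307, 0.952, 383.018], [0.0, 0.0, 0.0, 1.0]]
{'t': 0.15, 'qpos': array([-1.51729115e+00,  3.81027155e-01,  1.29801123e+00, -1.87298323e-05,
        1.46361686e+00, -2.15287625e-01]), 'joint_velocities': array([ 0.000143  , -0.00199941, -0.00337678,  0.00017408, -0.00146681,
       -0.0009443 ]), 'tau': array([ 2.00371993e-03, -4.38084590e+01, -2.24614066e+01,  7.13750487e-02,
        3.43120261e-02, -8.12448093e-05]), 'tcp_pos': array([ 146.05234832, -530.0619549 ,  263.31260305]), 'orientation': array([-3.11221151e+00, -4.20809868e-01, -1.05679269e-04]), 'force': array([-0.19121592, -0.19496446,  0.75920463]), 'wrist_torque': array([-0.00417733,  0.05678621, -0.01987309]), 'grasp_force': 0.0, 'gripper_width': 88.25372817774812}
```

View pics/a.png

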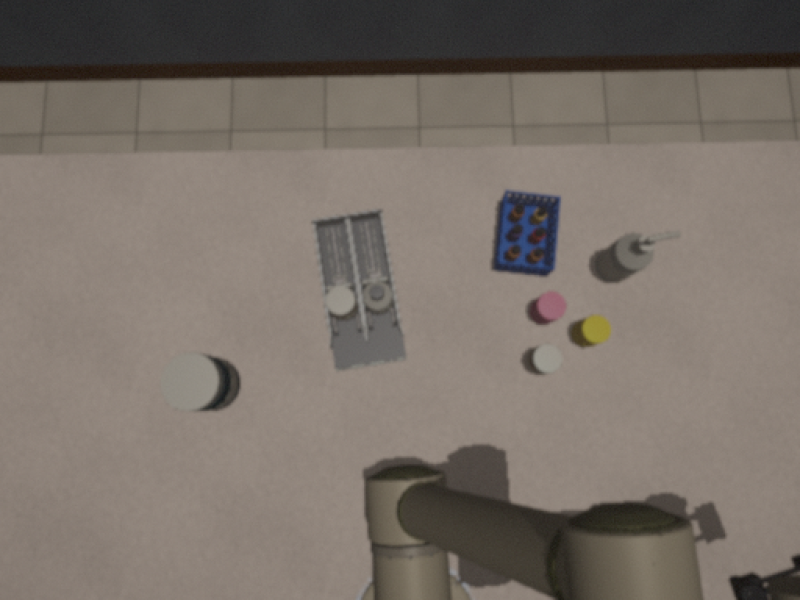

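View pics/b.png

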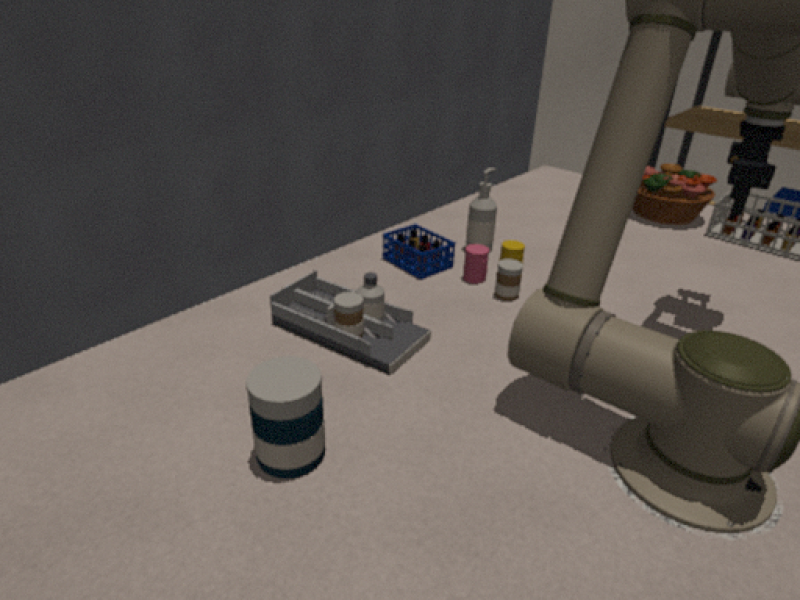

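Candidates (top view at 800x600): white-lid jar with a brown label at (547,359), pink one at (550,306), yellow one at (596,330), shelf jar at (340,300) in the left lane, bottle with a neck at (377,293), and the big jar at (192,382). I choose the white-lid jar at (547,359), which is at (509,280) in the side view. Next is a close crop to check it.

Run:
```python
from h import *
t=load('top0')['image'];s=load('side0')['image']
def cr(im,u,v,w,h): return cv2.resize(im[v:v+h,u:u+w],(400,300),interpolation=cv2.INTER_CUBIC)
# scale 5 : 80x60 ; scale 4 : 100x75
m=np.vstack([np.hstack([cr(t,310,190,80,60),cr(s,285,145,80,60)]),np.hstack([cr(t,180,135,100,110)[:, :] if 0 else cr(t,190,165,80,75)[:,:],cr(s,170,170,110,80)])])
m=cv2.convertScaleAbs(m,alpha=1.4); cv2.imwrite('pics/c.png',m[:,:,::-1])
```

```text
(no output)
```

View pics/c.png

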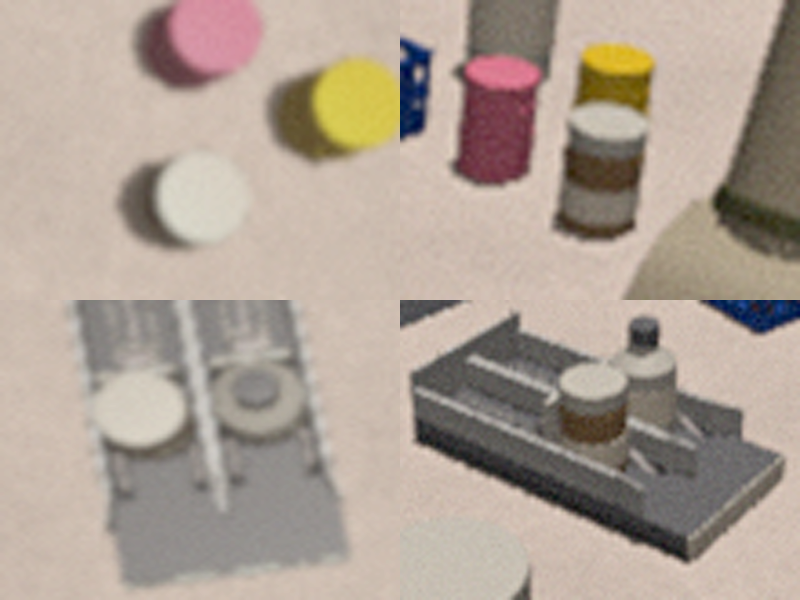

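The crop confirms the choice: white lid and brown paper label, the same as the jar in the left lane. Its lid centre is at top (350.6,229.6) and side (326.6,169.8). Now I'll triangulate it and fit the rack pose.

Run:
```python
from h import *
from scipy.optimize import least_squares
t=load('top0');s=load('side0')
T2=lambda a,b:tri(ray(t,*a),ray(s,*b))
print('jar lid',T2((350.6,229.6),(326.6,169.8)))
print('pink',T2((310+215/5,190+29/5),(285+104/5,145+73/5)))
print('yellow',T2((310+360/5,190+105/5),(285+218/5,145+62/5)))
print('shelfjar',T2((218,192.25),(223.35,192.1)))
print('cap',T2((241.4,186.25),(237.4,176.9)))
print('frontL',T2((214.4,236.25),(249.75,234.8)),'frontR',T2((259.8,229),(275.05,213.2)))
obs=[(t,(218,192.25),(-25,35,104)),(s,(223.35,192.1),(-25,35,104)),(t,(241.4,186.25),(-25,-35,124)),(s,(237.4,176.9),(-25,-35,124)),
(t,(214.4,236.25),(-145,71,24)),(t,(259.8,229),(-145,-71,24)),(s,(249.75,234.8),(-145,71,24)),(s,(275.05,213.2),(-145,-71,24))]
def P(x,p): 
    c,q=np.cos(x[2]),np.sin(x[2]); return np.array([x[0]+c*p[0]-q*p[1],x[1]+q*p[0]+c*p[1],p[2]])
f=lambda x:np.concatenate([proj(c,P(x,p))-uv for c,uv,p in obs])
r=least_squares(f,[550,80,.1],x_scale=[100,100,1],loss='soft_l1');print(r.x,f(r.x).round(1).tolist())
for n,p in dict(lip=(-111,35,24),tooth=(-45,35,24),shelf=(-25,35,24)).items(): print(n,P(r.x,p))
```

```text
jar lid (array([ 486.07379468, -260.34642113,   75.60690451]), [np.float64(0.12306238153351094), np.float64(0.12306238153350253)])
pink (array([ 585.3107734 , -273.69287263,   77.61254961]), [np.float64(0.9541426180833745), np.float64(0.9541426180835244)])
yellow (array([ 539.03845895, -357.42031893,   74.31113012]), [np.float64(0.29875056200678674), np.float64(0.2987505620068942)])
shelfjar (array([600.62259431, 126.53027345,  99.28224125]), [np.float64(0.31675904830558566), np.float64(0.316759048305478)])
cap (array([612.64871901,  56.5491418 , 119.41055675]), [np.float64(1.158131847489352), np.float64(1.1581318474893525)])
frontL (array([476.59021488, 145.37025987,  18.31068896]), [np.float64(1.4548661291060025), np.float64(1.4548661291060518)]) frontR (array([497.1808691 ,   5.73623213,  15.35130649]), [np.float64(0.43722163412514564), np.float64(0.4372216341251139)])
[6.29507173e+02 9.64637188e+01 1.42147767e-01] [-0.4, 0.1, -0.2, -1.2, -0.4, 1.0, -0.1, -0.9, -0.2, 0.5, 0.1, 0.3, -0.5, -1.5, 0.3, -2.2]
lip [514.66828396 115.38538958  24.        ]
tooth [580.00260838 124.73557954  24.        ]
shelf [599.80088851 127.56897044  24.        ]
```

Emit:
play_rows(linear=[[40,-17,4],[40,-17,4],[40,-17,4],[40,-17,4],[40,-17,4]], twist=[0,0,0,0,0], grip=-1)

```text
t: 0.65
tcp_pos: [317.4, -393.8, 243.5]
orientation: [-3.113, -0.421, 0.0]
force: [0.5, -1.1, 0.4]
gripper_width: 88.2
grasp_force: 0.0
```

Emit:
play_rows(linear=[[40,-17,4],[40,-17,4],[40,-17,4],[30,-13,4],[0,0,0]], twist=[0,0,0,0,7.3])

```text
t: 1.15
tcp_pos: [446.0, -290.9, 227.0]
orientation: [-3.132, -0.226, 0.001]
force: [-0.0, -0.4, -0.2]
gripper_width: 88.3
grasp_force: 0.0
```

Emit:
play_rows(linear=[[0,0,0],[0,0,0],[0,0,0],[0,0,0],[0,0,0]], twist=[0,0,0,0,0])

```text
t: 1.65
tcp_pos: [443.6, -294.0, 227.8]
orientation: [3.134, 0.222, 0.0]
force: [0.2, 0.2, 0.1]
gripper_width: 88.2
grasp_force: 0.0
```

Run:
```python
from h import *
c=snap('wrist','w1'); o=ctrl.observe(); print(o['t'],o['tcp_pos'],o['orientation'],o['qpos'])
cv2.imwrite('pics/d.png',cv2.resize(cv2.convertScaleAbs(c['image'],alpha=1.3)[:,:,::-1],(800,600),interpolation=2))
for z in (0,80): print(proj(c,[487,-260,z],True)*1.5625)
```

```text
1.7 [ 443.69487259 -293.91203614  227.81797132] [3.13369433e+00 2.21765508e-01 1.14710658e-04] [-8.07674582e-01  3.78970681e-01  1.40909599e+00  1.75722035e-05
  1.35343228e+00  6.21817380e-01]
[379.456644   193.63075857]
[368.92959158 206.62016767]
```

View pics/d.png

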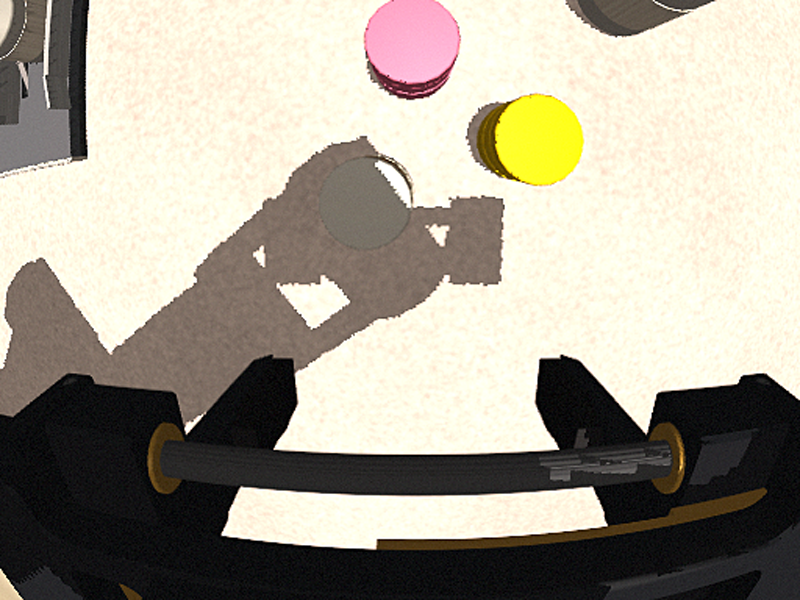

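The wrist view shows the shaded white lid at (366,203), with x from 319 to 412 and y from 156 to 250. That is within about 4 px of the prediction. Pink is at (412,42) and yellow at (539,140).

Run:
```python
from h import *
w=load('w1');t=load('top0');s=load('side0')
u=(366/1.5625,203/1.5625)
print(atz(w,*u,80,True),atz(t,350.6,229.6,80),tri(ray(w,*u,True),ray(t,350.6,229.6)),tri(ray(w,*u,True),ray(t,350.6,229.6),ray(s,326.6,169.8)))
R=cv2.Rodrigues(ctrl.observe()['orientation'])[0]; p=atz(w,*u,80,True); p=np.array([p[0],p[1],0])
d=p-ctrl.observe()['tcp_pos']; print(R.T@d, np.degrees(np.arctan2(R[1,0],R[0,0])))
```

```text
[ 488.89054581 -258.04992559   80.        ] [ 485.66038966 -259.33791032   80.        ] (array([ 487.22386992, -258.78431252,   78.58815547]), [np.float64(1.714317661438247), np.float64(1.714317661438304)]) (array([ 486.70207406, -259.17937901,   76.09693475]), [np.float64(2.2455397774034593), np.float64(1.3346639449081148), np.float64(1.0010704904983956)])
[ 49.78011763 -29.15482587 227.81945466] 8.095926781710386
```

Emit:
play_rows(linear=[[25,-14,10],[24,-15,10],[0,0,25],[0,0,25],[0,0,0]], twist=[0,0,0,0,0])

```text
t: 2.2
tcp_pos: [487.3, -257.2, 155.1]
orientation: [-3.13, -0.222, 0.007]
force: [-0.3, -0.1, 0.3]
gripper_width: 88.6
grasp_force: 0.0
```

Emit:
play_rows(linear=[[0,0,25],[0,0,25],[0,0,22],[0,0,22],[0,0,0]], twist=[0,0,0,0,0])

```text
t: 2.7
tcp_pos: [487.8, -257.9, 62.7]
orientation: [-3.132, -0.221, 0.004]
force: [-1.0, 0.1, 0.3]
gripper_width: 88.4
grasp_force: 0.0
```

Emit:
play_rows(linear=[[0,0,0],[0,0,0],[0,0,0],[0,0,0],[0,0,0]], twist=[0,0,0,0,0], grip=1, force=10)

```text
t: 3.2
tcp_pos: [488.5, -258.1, 64.5]
orientation: [3.133, 0.222, 0.001]
force: [-0.5, 1.2, 5.4]
gripper_width: 55.9
grasp_force: 10.0
```

Emit:
play_rows(linear=[[0,0,0],[0,0,0],[0,0,0],[0,0,0],[0,0,0]], twist=[0,0,0,0,0])

```text
t: 3.7
tcp_pos: [488.6, -258.1, 64.5]
orientation: [3.133, 0.222, 0.001]
force: [-1.1, 0.7, 7.1]
gripper_width: 55.6
grasp_force: 10.0
```

Emit:
play_rows(linear=[[0,0,-5],[0,0,-20],[0,0,-30],[0,0,-35],[0,0,0]], twist=[0,0,0,0,0])

```text
t: 4.2
tcp_pos: [489.6, -259.0, 157.9]
orientation: [3.128, 0.222, 0.009]
force: [0.8, -0.1, -1.1]
gripper_width: 55.8
grasp_force: 10.0
```

Emit:
play_rows(linear=[[0,0,0],[0,0,0],[0,0,0],[0,0,0],[0,0,0]], twist=[0,0,0,0,0])

```text
t: 4.7
tcp_pos: [488.2, -257.9, 153.2]
orientation: [-3.133, -0.222, 0.001]
force: [0.2, 0.7, -1.3]
gripper_width: 55.5
grasp_force: 10.0
```

Run:
```python
from h import *
o=ctrl.observe(); print(o['t'],o['tcp_pos'],o['gripper_width'],o['force'])
c=snap('wrist','w2'); s=snap('side','s2')
m=np.hstack([cv2.resize(cv2.convertScaleAbs(c['image'][90:330,100:420],alpha=1.1),(400,300)),cv2.resize(cv2.convertScaleAbs(s['image'][110:200,270:390],alpha=1.5),(400,300),interpolation=2)])
cv2.imwrite('pics/e.png',m[:,:,::-1])
```

```text
4.7 [ 488.23400981 -257.94305148  153.20105926] 55.517226153849265 [ 0.16544744  0.68949009 -1.2989049 ]
```

View pics/e.png

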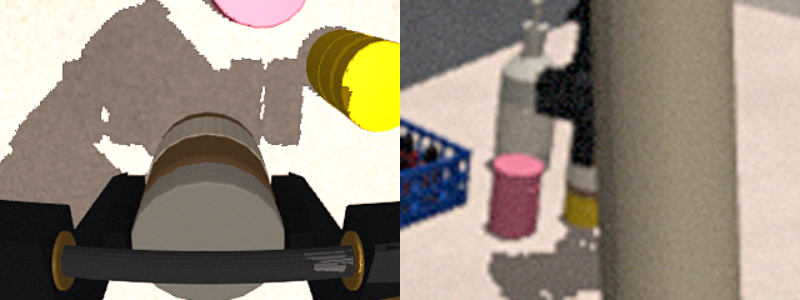

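The left crop shows the jar held upright between the pads, so I'm carrying it to the tray.

Emit:
play_rows(linear=[[4,-20,-5],[4,-36,-6],[4,-40,-6],[4,-40,-5],[5,-40,-5]], twist=[0,0,0,0,0])

```text
t: 5.3
tcp_pos: [484.0, -79.4, 181.0]
orientation: [3.134, 0.221, 0.0]
force: [0.7, 0.4, -1.1]
gripper_width: 56.0
grasp_force: 10.0
```

Emit:
play_rows(linear=[[5,-40,0],[5,-40,0],[5,-40,0],[4,-40,0],[4,-30,0]], twist=[0,0,0,0,0])

```text
t: 5.8
tcp_pos: [479.8, 112.7, 180.8]
orientation: [-3.133, -0.224, -0.0]
force: [0.6, -0.3, -1.5]
gripper_width: 55.8
grasp_force: 10.0
```

Emit:
play_rows(linear=[[0,0,0],[0,0,0],[0,0,0],[0,0,0],[0,0,0]], twist=[0,0,0,0,0])

```text
t: 6.3
tcp_pos: [480.5, 109.8, 180.8]
orientation: [3.134, 0.22, 0.0]
force: [0.6, 0.5, -1.3]
gripper_width: 55.8
grasp_force: 10.0
```

Run:
```python
from h import *
c=snap('wrist','w3'); o=ctrl.observe(); print(o['t'],o['tcp_pos'],o['orientation'])
im=cv2.resize(cv2.convertScaleAbs(c['image'],alpha=1.1),(800,600),interpolation=2)
cv2.imwrite('pics/f.png',im[:,:,::-1])
x=[629.507,96.464,.142148]
def P(p):
    a,b=np.cos(x[2]),np.sin(x[2]); return np.array([x[0]+a*p[0]-b*p[1],x[1]+b*p[0]+a*p[1],p[2]])
for n,p in dict(sj=(-25,35,104),cap=(-25,-35,124),fl=(-145,71,24),fr=(-145,-71,24)).items(): print(n,proj(c,P(p),True)*1.5625)
```

```text
6.35 [480.44277136 109.89571567 180.75666798] [ 3.13385424e+00  2.20113756e-01 -1.10505611e-05]
sj [414.27954127  55.92898031]
cap [593.87507461  56.77598073]
fl [357.52895917 280.49204816]
fr [579.4016047  280.36975057]
```

View pics/f.png

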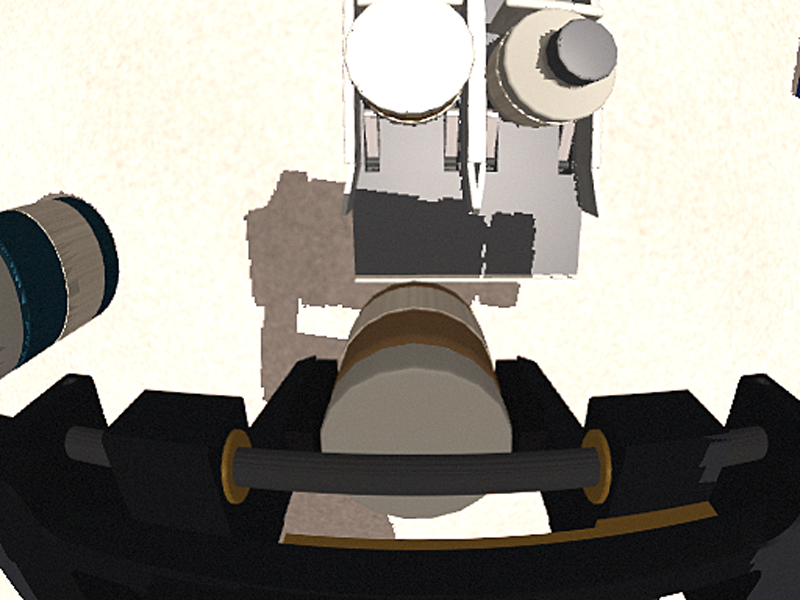

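The wrist view shows the shelf jar lid at (409,56), the bottle cap at (587,51), and the front deck edge from (355,276) to (580,276). All are within about 6 px of the prediction. I'll refit with these added and triangulate the heights.

```bash
cat > fit.py <<'E'
from h import *
from scipy.optimize import least_squares
t=load('top0');s=load('side0');w=load('w3');k=1/1.5625
O=[(t,(218,192.25),(-25,35,104)),(s,(223.35,192.1),(-25,35,104)),(t,(241.4,186.25),(-25,-35,124)),(s,(237.4,176.9),(-25,-35,124)),
(t,(214.4,236.25),(-145,71,24)),(t,(259.8,229),(-145,-71,24)),(s,(249.75,234.8),(-145,71,24)),(s,(275.05,213.2),(-145,-71,24)),
(w,(409*k,56*k),(-25,35,104)),(w,(587*k,51*k),(-25,-35,124)),(w,(355*k,276*k),(-145,71,24)),(w,(580*k,276*k),(-145,-71,24))]
def P(x,p):
    c,q=np.cos(x[2]),np.sin(x[2]); return np.array([x[0]+c*p[0]-q*p[1],x[1]+q*p[0]+c*p[1],p[2]])
def fit(cams):
    f=lambda x:np.concatenate([proj(c,P(x,p),c is w)-uv for c,uv,p in O if any(c is q for q in cams)])
    r=least_squares(f,[630,96,.14],x_scale=[100,100,.1],loss='soft_l1'); return r.x,f(r.x)
for cams in ([t],[s],[w],[t,s,w]):
    x,e=fit(cams);print(x,e.round(1).tolist(),'lip',P(x,(-111,35,24)))
for i,j in((0,8),(2,9),(4,10),(5,11)): print(tri(ray(t,*O[i][1]),ray(w,*O[j][1],True)))
E
python3 fit.py
```

```text
[6.30927790e+02 9.54958681e+01 1.38785127e-01] [-0.2, -0.4, -0.1, 0.6, -0.0, -0.0, 0.3, -0.1] lip [516.15317736 114.80359306  24.        ]
[6.23917031e+02 1.01822617e+02 1.43251902e-01] [-0.2, 0.1, -0.0, 0.3, -0.3, 0.2, 0.6, -0.9] lip [509.05732055 120.61747872  24.        ]
[6.30682529e+02 9.95475379e+01 1.56425397e-01] [-0.5, -1.6, 0.5, -0.0, 0.8, 2.3, -0.9, 0.3] lip [515.58519735 116.82770869  24.        ]
[6.30406106e+02 9.93892037e+01 1.57428674e-01] [-1.3, -0.0, -0.9, -0.9, -1.3, 0.5, -1.0, -0.8, -0.4, 0.4, -0.2, -0.5, -0.7, -1.4, -0.4, -2.4, -0.3, -1.1, 0.8, 0.4, 1.1, 2.6, -0.7, 0.5] lip [515.29149547 116.5538912   24.        ]
(array([609.81968903, 131.81762095,  50.55974832]), [np.float64(0.4200821855967197), np.float64(0.42008218559676536)])
(array([614.79401889,  57.52256425, 112.45176445]), [np.float64(0.10243790342543244), np.float64(0.10243790342517464)])
(array([477.5919936 , 147.23606914,  20.33522893]), [np.float64(1.1913214965566783), np.float64(1.1913214965566374)])
(array([497.76022331,   5.52679283,  21.74743105]), [np.float64(0.8723846993769478), np.float64(0.872384699377025)])
```

Emit:
play_rows(linear=[[18,0,10],[18,-1,15],[0,0,25],[0,0,20],[0,0,0]], twist=[0,0,0,0,0])

```text
t: 6.85
tcp_pos: [514.8, 116.2, 108.6]
orientation: [-3.133, -0.221, 0.008]
force: [0.1, -0.7, -1.9]
gripper_width: 55.9
grasp_force: 10.0
```

Emit:
play_rows(linear=[[0,0,8],[0,0,5],[0,0,4],[0,0,2],[0,0,0]], twist=[0,0,0,0,0])

```text
t: 7.35
tcp_pos: [515.8, 116.6, 91.8]
orientation: [-3.134, -0.222, -0.0]
force: [0.1, -0.6, -2.1]
gripper_width: 55.6
grasp_force: 10.0
```

Emit:
play_rows(linear=[[0,0,0],[0,0,0],[0,0,0],[0,0,0],[0,0,0]], twist=[0,0,0,0,0])

```text
t: 7.85
tcp_pos: [515.9, 116.6, 91.8]
orientation: [-3.134, -0.222, -0.0]
force: [-0.3, -0.2, -1.3]
gripper_width: 55.9
grasp_force: 10.0
```

Not touching yet, so I'll lower it in small steps.

Emit:
play_rows(linear=[[0,0,1],[0,0,1],[0,0,0.5],[0,0,0],[0,0,0]], twist=[0,0,0,0,0])

```text
t: 8.35
tcp_pos: [515.8, 116.6, 89.2]
orientation: [-3.134, -0.222, 0.0]
force: [0.4, -0.8, -0.9]
gripper_width: 55.6
grasp_force: 10.0
```

Emit:
play_rows(linear=[[0,0,0.5],[0,0,0.5],[0,0,0],[0,0,0],[0,0,0]], twist=[0,0,0,0,0])

```text
t: 8.85
tcp_pos: [515.9, 116.6, 88.4]
orientation: [3.134, 0.222, 0.0]
force: [-1.7, 0.2, 3.3]
gripper_width: 55.8
grasp_force: 10.0
```

The deck contact shows in the force reading (+3.3 N), so I'm releasing.

Emit:
play_rows(linear=[[0,0,0],[0,0,0],[0,0,0],[0,0,0],[0,0,0]], twist=[0,0,0,0,0], grip=-1)

```text
t: 9.35
tcp_pos: [515.9, 116.6, 88.2]
orientation: [-3.134, -0.222, 0.0]
force: [-0.3, -0.3, -0.6]
gripper_width: 88.0
grasp_force: 0.0
```

Emit:
play_rows(linear=[[0,0,0],[0,0,-10],[0,0,-20],[0,0,-35],[0,0,-35]], twist=[0,0,0,0,0])

```text
t: 9.85
tcp_pos: [515.6, 116.6, 190.0]
orientation: [-3.134, -0.222, 0.001]
force: [0.8, -0.1, 0.4]
gripper_width: 88.4
grasp_force: 0.0
```

Emit:
play_rows(linear=[[-10,0,-5],[-30,0,0],[-40,0,0],[0,0,0],[0,0,0]], twist=[0,0,0,0,0])

```text
t: 10.35
tcp_pos: [436.2, 105.3, 193.5]
orientation: [3.134, 0.222, 0.001]
force: [0.0, -0.1, 0.8]
gripper_width: 88.1
grasp_force: 0.0
```

Run:
```python
from h import *
c=snap('wrist','w4'); o=ctrl.observe(); print(o['t'],o['tcp_pos'],o['orientation'],o['gripper_width'])
im=cv2.resize(cv2.convertScaleAbs(c['image'],alpha=1.0),(800,600),interpolation=2)
cv2.imwrite('pics/g.png',im[:,:,::-1])
print(proj(c,[516,116.6,104],True)*1.5625,proj(c,[516,116.6,24],True)*1.5625)
```

```text
10.4 [437.01388    105.30635297 193.49933253] [3.13366629e+00 2.21757483e-01 1.47617511e-03] 88.17495256662927
[416.7709738  149.45419702] [416.4632153  149.63292849]
```

View pics/g.png

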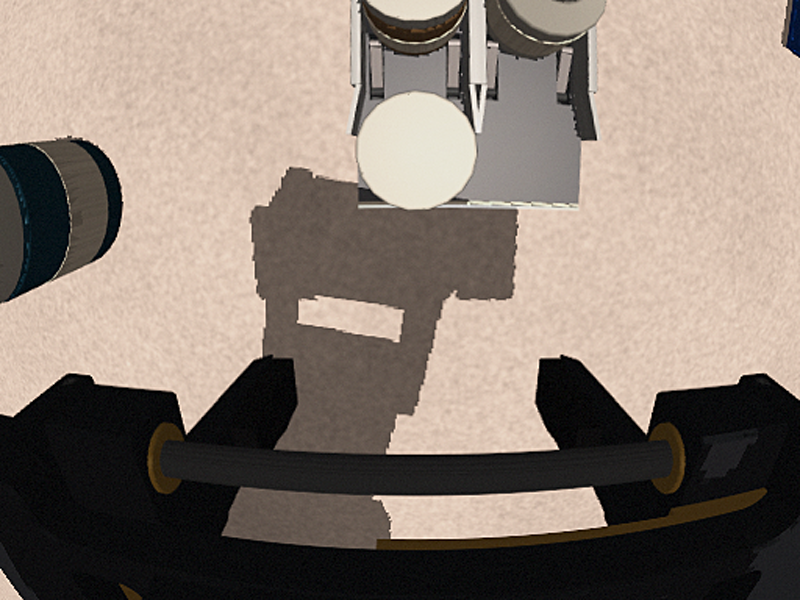

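The jar stands upright on the lip with its lid at (417,150). The prongs at x = 377 and 455 put the lane centre at 416, so it is aligned, and the lane direction matches the tool yaw. For the push I'll shut the fingers and turn the gripper 90° so the body clears the bottle.

Emit:
play_rows(linear=[[0,0,0],[0,0,0],[0,0,0],[0,0,0],[0,0,0]], twist=[-8.5,-8.5,-8.5,-8.5,-8.5], grip=1)

```text
t: 10.9
tcp_pos: [437.7, 105.3, 193.1]
orientation: [2.836, 1.351, 0.0]
force: [-1.0, 0.6, -0.3]
gripper_width: 50.5
grasp_force: 0.0
```

Emit:
play_rows(linear=[[0,0,0],[0,0,0],[0,0,0],[0,0,0],[0,0,0]], twist=[-8.5,-8.5,-8.5,-8.5,-8.5])

```text
t: 11.4
tcp_pos: [437.7, 105.3, 193.1]
orientation: [2.153, 2.287, 0.0]
force: [-0.5, 0.5, -0.4]
gripper_width: 10.1
grasp_force: 0.0
```

Emit:
play_rows(linear=[[0,0,0],[0,0,0],[0,0,0],[0,0,0],[0,0,0]], twist=[-5,0,0,0,0])

```text
t: 11.9
tcp_pos: [436.8, 105.3, 193.2]
orientation: [-2.06, -2.372, -0.0]
force: [0.6, -0.0, 0.1]
gripper_width: 0.1
grasp_force: 0.0
```

Run:
```python
from h import *
o=ctrl.observe(); R=cv2.Rodrigues(o['orientation'])[0]; print(o['t'],o['tcp_pos'],o['gripper_width'],np.degrees(np.arctan2(R[1,0],R[0,0])),R.T@(np.array([451.6,107.4,71])-o['tcp_pos']))
```

```text
11.9 [436.78847207 105.32297338 193.21112046] 0.09782109262706569 98.03873583654031 [-1.61247805e-02  1.49556514e+01  1.22211217e+02]
```

Emit:
play_rows(linear=[[0,0,30],[0,0,30],[0,0,32],[0,0,20],[0,0,10]], twist=[0,0,0,0,0])

```text
t: 12.4
tcp_pos: [436.2, 105.3, 69.8]
orientation: [-2.059, -2.371, 0.002]
force: [-0.8, 0.4, -0.0]
gripper_width: 0.4
grasp_force: 0.0
```

Emit:
play_rows(linear=[[0,10,0],[0,10,0],[0,5,0],[0,4,0],[0,0,0]], twist=[0,0,0,0,0])

```text
t: 12.9
tcp_pos: [466.0, 109.5, 71.7]
orientation: [2.058, 2.372, 0.001]
force: [0.1, -0.4, 0.0]
gripper_width: 0.7
grasp_force: 0.0
```

Emit:
play_rows(linear=[[0,2,0],[0,3,0],[0,3,0],[0,3,0],[0,3,0]], twist=[0,0,0,0,0])

```text
t: 13.4
tcp_pos: [479.4, 111.4, 71.3]
orientation: [-2.059, -2.373, 0.0]
force: [-1.3, 0.4, 1.0]
gripper_width: 0.3
grasp_force: 0.5
```

Emit:
play_rows(linear=[[0,3,0],[0,3,0],[0,3,0],[0,3,0],[0,3,0]], twist=[0,0,0,0,0])

```text
t: 13.9
tcp_pos: [494.3, 113.5, 71.2]
orientation: [-2.059, -2.373, -0.0]
force: [-1.3, 0.4, 0.0]
gripper_width: 0.6
grasp_force: 0.4
```

Emit:
play_rows(linear=[[0,3,0],[0,3,0],[0,3,0],[0,3,0],[0,3,0]], twist=[0,0,0,0,0])

```text
t: 14.4
tcp_pos: [508.2, 115.7, 71.2]
orientation: [-2.058, -2.372, 0.002]
force: [-6.5, -0.8, 4.5]
gripper_width: 0.7
grasp_force: 3.2
```

Run:
```python
from h import *
c=snap('wrist','w5'); s=snap('side','s5'); t=snap('top','t5')
m=np.hstack([cv2.resize(c['image'],(400,300)),cv2.resize(cv2.convertScaleAbs(s['image'][155:245,165:285],alpha=1.4),(400,300),interpolation=2)])
cv2.imwrite('pics/i.png',m[:,:,::-1])
```

```text
(no output)
```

View pics/i.png

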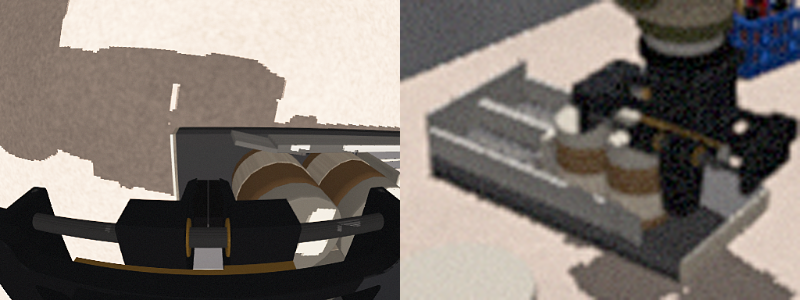

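Both jars stand upright and in contact, with the paddle in play. I'll continue gently.

Emit:
play_rows(linear=[[0,2,0],[0,2,0],[0,2,0],[0,2,0],[0,2,0]], twist=[0,0,0,0,0])

```text
t: 15.05
tcp_pos: [518.2, 117.1, 71.2]
orientation: [-2.058, -2.372, 0.002]
force: [-7.3, -0.2, 4.8]
gripper_width: 0.3
grasp_force: 3.7
```

Emit:
play_rows(linear=[[0,2,0],[0,2,0],[0,2,0],[0,2,0],[0,2,0]], twist=[0,0,0,0,0])

```text
t: 15.55
tcp_pos: [528.2, 118.4, 71.2]
orientation: [-2.058, -2.372, 0.001]
force: [-5.2, -1.0, 3.7]
gripper_width: 0.6
grasp_force: 3.0
```

Emit:
play_rows(linear=[[0,3,0],[0,3,0],[0,3,0],[0,3,0],[0,3,0]], twist=[0,0,0,0,0])

```text
t: 16.05
tcp_pos: [543.1, 120.5, 71.2]
orientation: [-2.058, -2.372, 0.002]
force: [-6.3, -1.3, 3.0]
gripper_width: 0.8
grasp_force: 3.1
```

Emit:
play_rows(linear=[[0,3,0],[0,3,0],[0,3,0],[0,3,0],[0,3,0]], twist=[0,0,0,0,0])

```text
t: 16.55
tcp_pos: [557.9, 122.7, 71.2]
orientation: [-2.058, -2.372, 0.002]
force: [-6.3, -1.4, 3.7]
gripper_width: 0.3
grasp_force: 3.2
```

Emit:
play_rows(linear=[[0,3,0],[0,3,0],[0,3,0],[0,3,0],[0,2,0]], twist=[0,0,0,0,0])

```text
t: 17.05
tcp_pos: [571.9, 124.6, 71.2]
orientation: [-2.058, -2.372, 0.001]
force: [-6.0, -0.8, 3.9]
gripper_width: 0.3
grasp_force: 3.2
```

Run:
```python
from h import *
c=snap('wrist','w6'); s=snap('side','s6')
m=np.hstack([cv2.resize(c['image'],(400,300)),cv2.resize(cv2.convertScaleAbs(s['image'][155:245,165:285],alpha=1.4),(400,300),interpolation=2)])
cv2.imwrite('pics/j.png',m[:,:,::-1])
```

```text
(no output)
```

View pics/j.png

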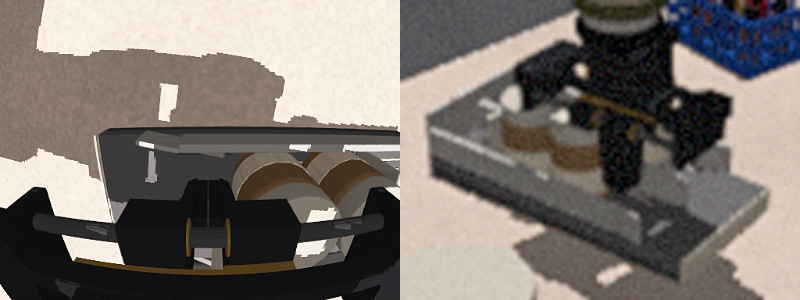

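Both jars are upright and well past the teeth (about 37 mm). Now I'll draw back slowly and watch where the push force vanishes.

Emit:
play_rows(linear=[[0,2,0],[0,0,0],[0,0,0],[0,-1,0],[0,-2,0]], twist=[0,0,0,0,0])

```text
t: 17.65
tcp_pos: [571.6, 124.5, 71.2]
orientation: [2.059, 2.372, 0.001]
force: [-0.9, -1.0, 1.7]
gripper_width: 0.7
grasp_force: 0.7
```

Emit:
play_rows(linear=[[0,-2,0],[0,-2,0],[0,-2,0],[0,-2,0],[0,-2,0]], twist=[0,0,0,0,0])

```text
t: 18.15
tcp_pos: [561.2, 123.0, 71.2]
orientation: [2.059, 2.373, -0.0]
force: [-1.0, -0.4, 1.3]
gripper_width: 0.5
grasp_force: 0.7
```

Emit:
play_rows(linear=[[0,-2,0],[0,-2,0],[0,-2,0],[0,-2,0],[0,0,0]], twist=[0,0,0,0,0])

```text
t: 18.65
tcp_pos: [553.3, 121.9, 71.3]
orientation: [2.059, 2.373, 0.0]
force: [0.5, 0.9, -0.2]
gripper_width: 0.4
grasp_force: 0.0
```

Emit:
play_rows(linear=[[0,-5,0],[0,-15,0],[0,-30,0],[0,-35,0],[0,-35,0]], twist=[0,0,0,0,0])

```text
t: 19.15
tcp_pos: [433.2, 104.9, 71.3]
orientation: [2.059, 2.373, 0.0]
force: [0.1, -0.0, 0.2]
gripper_width: 0.6
grasp_force: 0.0
```

Emit:
play_rows(linear=[[0,0,-20],[0,0,-40],[0,0,-40],[0,0,-10],[0,0,0]], twist=[0,0,0,0,0])

```text
t: 19.65
tcp_pos: [434.9, 105.1, 182.3]
orientation: [2.057, 2.371, 0.003]
force: [-1.0, -0.1, -0.7]
gripper_width: 0.8
grasp_force: 0.0
```

Emit:
play_rows(linear=[[0,-40,0],[0,-30,0],[0,0,0],[0,0,0],[0,0,0]], twist=[0,0,0,0,0])

```text
t: 20.15
tcp_pos: [366.1, 95.1, 180.7]
orientation: [-2.059, -2.372, 0.0]
force: [0.7, 0.4, -0.6]
gripper_width: 0.3
grasp_force: 0.0
```

Run:
```python
from h import *
c=snap('wrist','w7'); s=snap('side','s7'); t=snap('top','t7')
f=lambda im,a:cv2.resize(cv2.convertScaleAbs(im,alpha=a),(400,300),interpolation=2)
m=np.vstack([np.hstack([f(c['image'],1.1),f(s['image'][155:245,165:285],1.4)]),np.hstack([f(t['image'][165:240,175:275],1.4),f(load('top0')['image'][165:240,175:275],1.4)])])
cv2.imwrite('pics/k.png',m[:,:,::-1])
```

```text
(no output)
```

View pics/k.png

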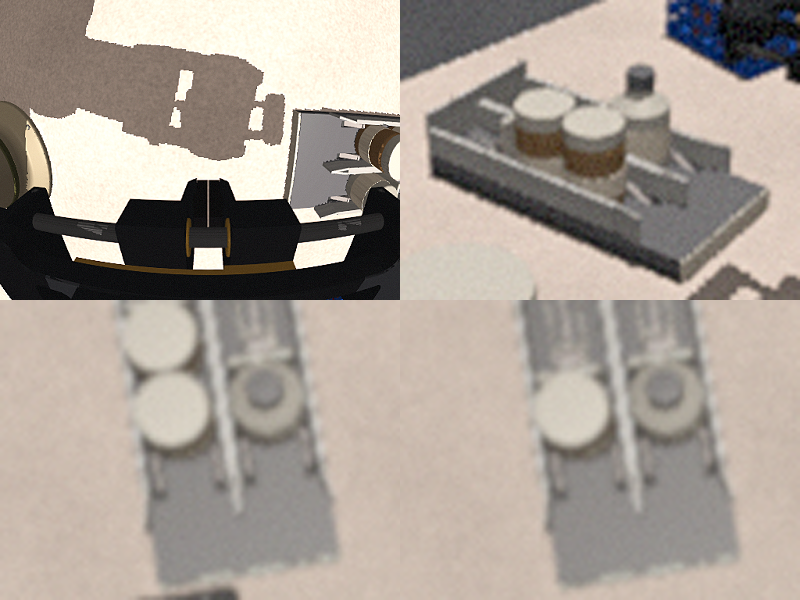

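The restocked jar's lid is at (173,410) in the top crop. Before the push, the shelf jar's lid sat at the same spot, (572,410) in the right-hand crop. The other jar is directly behind it at (160,338), both stand upright, the bottle hasn't moved, and the arm is clear. Handing in.

```bash
python3 -c "
from plant import ctrl
print(ctrl.sign_off())"
```

```text
the job is handed in; nothing more can be done
None
```

I handed the job in: the jar is restocked behind the raised left-lane stop with the other jar directly behind it, both upright, the bottle unmoved and the arm clear in the final pictures; the sign-off did not return a verdict.

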